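# Lock the bayonet cap on a clay extruder

## Task

Close the clay extruder with its red cap: lower the cap into the upright barrel with its two lugs passing down through the two slots until the cap's disc rests flat on the rim, then turn it about 60 degrees clockwise (seen from above) so that the lugs lock under the rim, and let go. Leave the bigger blue cap and the plaster mould where they are.

Things in the scene. Friction and masses are not known exactly. Their poses are not given: they have to be found in the camera images.
- red_cap_center (a point): Centre of the loose upright red cap (0.2 to 0.4 kg, 62 mm high), on its axis 31 mm above its underside. Hub 46 mm wide with two lugs at the bottom along +x and -x (14 mm wide, 8 high, tips 46 mm from the axis); red disc 76 mm wide, 20 to 26 mm up; above it a red bar handle along x: 60 mm long, 14 thick (y), 36 tall, to be gripped across y. A half turn is the same.
- mouth (a point): Centre of the fixed barrel's mouth, on top of its rim, 120 mm up. Barrel 116 mm wide, red band; low housing at +y. Rim: flange 8 mm thick, hole 60 mm wide, slots 40 mm wide along +x and -x to the edge; 106 mm wide and 38 deep inside. Cap fully down: red_cap_center 11 mm above this point, lugs 4 mm below the flange. It turns -60 deg about z to the red marks, stop at -72; the other way stop at +20.
- blue_cap_center (a point): Centre of the blue cap, a bystander: the same build and height as the red one but blue and bigger (disc 100 mm wide, lug tips 62 mm from the axis); it is for another barrel and does not fit. On its axis, 31 mm above its underside; x along its lugs and handle.
- mould_center (a point): Centre of a loose white plaster mould half, a bystander: block 100 mm (x) by 190 mm (y) by 55 mm high with a clay-brown inlay on top, lying on the table. The point is 27.5 mm above its underside.
Mind the look-alikes: they are no part of the job. What is shaped like the part that bears red_cap_center but yellow is not meant.

How it is judged (in metres and radians):
On the way:
1. the red cap is down in the mouth with its lugs still in the slots (horizontal distance between red_cap_center and mouth below 0.012 m and z of red_cap_center in the frame of mouth below 0.016 m and angle between the x axis of red_cap_center and the x axis of mouth, either way round below 0.52 rad), for 0.1 s.
At the end, for the whole second after the job is handed in: The red cap sits in the mouth, within 12 mm of its axis, upright within 7 degrees, its disc on the rim (within 4 mm), turned at least 45 degrees clockwise from the slots so that the lugs are under the flange, and stays so released; the blue cap and the mould are within 20 mm of where they started (horizontal distance between red_cap_center and mouth below 0.012 m and z of red_cap_center in the frame of mouth between 0.004 and 0.015 m and angle between red_cap_center's own z axis and vertical below 0.12 rad and angle between the x axis of red_cap_center and the x axis of mouth, either way round above 0.785 rad and distance of each of blue_cap_center, mould_center from where it was at the start of the episode below 0.02 m); the robot touches nothing.
It fails at once if the blue cap is pushed or lifted away from its place (more than 20 mm) (distance of blue_cap_center from where it was at the start of the episode above 0.02 m).
It fails at once if the plaster mould is pushed or lifted away from its place (more than 20 mm) (distance of mould_center from where it was at the start of the episode above 0.02 m).
It also fails if it takes over 48 s, if anything falls off the work surface, if the arm or the gripper's body presses on something with over 40 N, if the wrist force passes 120 N, or if a joint passes its speed limit or range.

## Robot

A 6-joint arm with a two-finger parallel gripper is mounted at the origin on the work surface. World frame = base frame: x ahead of the robot, y to its left, z up, the work surface at z = 0. Lengths are in m, angles in degrees, forces in N, time in s.
With the tool pointing down it reaches from about 0.25 to 0.725 m from the base axis. Payload 9.7 kg.
Tool frame: the origin (TCP) lies midway between the tips of the shut fingers; the grasp point (between the pads) lies bot.hold_point_z behind it (bot.hold_point_z is the distance from the TCP to the grasp point, in m); z points along the fingers, y is the line along which they close (so a half turn about z gives the same grasp; the last joint's range is limited). The gripper opens to 85 mm and grips with 20 to 120 N. Pads are 22 mm wide; open, the fingers measure 114 mm over their backs; the gripper's body (76 mm by 85 mm) begins 54 mm behind the grasp point. The pads swing forward as they close: fully open they stand 13 mm farther back than shut.
Start: joints at [74.886, 4.979, 10.078, 95.1, 0, 90], TCP at [0.143, 0.531, 0.199] pointing down, gripper open.
Joint ranges: [-179.16, 179.16], [-48.56, 103.87], [-65.8, 70.77], [-126.05, 130.52], [-82.76, 87.17], [-180, 180]. Speed limits (degrees/s): [127.2, 127.2, 147.25, 180, 180, 180].

## Interface

Orientations are given as [roll, pitch, yaw] about the fixed x, y, z axes, in that order (R = Rz(yaw) Ry(pitch) Rx(roll)).
In Python, from workcell import bot, camera, camera_model, ticket gives the robot as it stands.
- The arm moves only by the tool send_rows, never from a script. Its argument "targets" is text: rows parted by semicolons, each of 5 numbers parted by spaces: the shift along the tool's x, y, z in mm, then the turn about the tool's z in degrees, then the closure in counts, from 0 (fully open) to 255 (shut). A call has 1 to 20 rows; each row is the pose to reach, as a shift and turn from the pose commanded when the call began, along the tool's axes at that moment; what a row does not reach only later rows make up. A row lasts 1/8 s, in which the tool goes at most 62.5 mm and 10.7 degrees, less where a joint would pass 70% of its speed; a pose out of reach is approached as far as the arm can. A call with a gripper value outside its range is refused whole. The fingers move at their own pace and stop on an object; "newtons" is the grip in N (left out, the last holds). Time passes only in rows, so rows that repeat a pose let the fingers close. It gives the time, the measured TCP pose, the force, the opening and the grip force at its end, in the units of the state.
- bot.get_obs(): the state, without advancing time (a new reading comes with each control period).
- camera(name): name is "scene" or "top" or "wrist"; returns the picture (480x640x3 uint8, blue, green, red); there is no depth.
- camera_model(name): a dict with "K" (3x3 intrinsics, pixels), "pose" (4x4, takes a point from camera to world coordinates); the wrist camera has in their place "T_tool_cam" (4x4, takes a point from camera to tool coordinates, whose origin is the TCP and whose axes are the flange's). Camera axes: x right, y down, z forward; pixel columns grow to the right and rows downward; lengths in m; the calibration is good to about 2 mm. A picture is of the moment at which its call begins: read the wrist's pose just before it. camera_model takes no time and is no camera call.
- ticket.job_done(): hands the job in; it is judged then, once.
The state is a dict: "time": time; "q": joint angles; "qd": joint speeds; "joint_efforts": joint torques, N m; "ee_pos": TCP position; "tcp_rot": TCP orientation; "wrist_force": force on the tool from outside, world axes, zero at the start; "torque": the same for the moment, N m; "opening": finger opening in m; "grasp_force": force on a finger pad.
Only numpy, scipy, OpenCV 4.12 (cv2) and the standard library are available. Lean on these libraries where they do the work, as an engineer would, in place of code of your own. Each camera call takes 0.05 s, during which the arm holds its last target. There are 200 camera calls.

## Working session

There is one attempt and no reset: what is moved stays moved. The work goes in short steps, Python scripts to look and compute and a tool call to move; the robot and the scene stay as the last step left them, time stands still between calls to the robot, and variables do not carry over. Pictures are saved under pics/ and viewed, at most 10 in all, crops included, and the job is handed in when it is done.

Besides the shell and the picture viewer there is one more tool, called in YAML: its name, and indented under it one key for each argument. send_rows: Moves the arm, as the interface text tells. Its arguments: {"type":"object","properties":{"targets":{"type":"string"},"newtons":{"type":"number"}},"required":["targets"]}

```bash
mkdir -p pics; python3 - <<'E'
from workcell import bot,camera,camera_model
import cv2,numpy as np
o=bot.get_obs();print(o,bot.hold_point_z)
for n in["top","scene","wrist"]:
    im=camera(n);cv2.imwrite(f"pics/{n}0.png",im)
    m=camera_model(n);print(n,{k:np.round(v,4).tolist() for k,v in m.items()})
E
```

```text
{'time': 0.0, 'q': array([7.48856108e+01, 5.01018292e+00, 1.00350882e+01, 9.50996152e+01,
       1.92652387e-04, 8.99988887e+01]), 'qd': array([ 0.01839503,  0.0097371 ,  0.03357773, -0.06481558, -0.04031395,
       -0.05658083]), 'joint_efforts': array([ 2.57575475e-04, -5.20387316e+01,  4.64804614e+01,  1.61174114e-02,
        4.48081209e-05,  5.13995246e-06]), 'ee_pos': array([0.14333956, 0.53071417, 0.19819758]), 'tcp_rot': array([-1.79925290e+02, -1.94101247e-04,  1.64886722e+02]), 'wrist_force': array([ 0.04122043,  0.98127953, -0.13492087]), 'torque': array([-0.03594899,  0.0184327 , -0.02567756]), 'grasp_force': 0.0, 'opening': 0.08548363752231716} 0.0187
top {'K': [[440.193, 0.0, 316.591], [0.0, 440.193, 238.6264], [0.0, 0.0, 1.0]], 'pose': [[0.0182, -0.9823, 0.1864, 0.401], [-0.9997, -0.0148, 0.0198, -0.0766], [-0.0167, -0.1867, -0.9823, 1.0531], [0.0, 0.0, 0.0, 1.0]]}
scene {'K': [[469.64, 0.0, 324.1274], [0.0, 469.64, 237.8607], [0.0, 0.0, 1.0]], 'pose': [[-0.3823, 0.7021, -0.6008, 1.1072], [0.9238, 0.3035, -0.2333, 0.1142], [0.0185, -0.6442, -0.7646, 0.7869], [0.0, 0.0, 0.0, 1.0]]}
wrist {'K': [[369.4632, 0.0, 323.323], [0.0, 369.4632, 245.6651], [0.0, 0.0, 1.0]], 'T_tool_cam': [[0.0004, -0.9569, -0.2904, 0.0741], [1.0, 0.0003, 0.0005, -0.0008], [-0.0003, -0.2904, 0.9569, -0.1757], [0.0, 0.0, 0.0, 1.0]]}
```

View pics/top0.png

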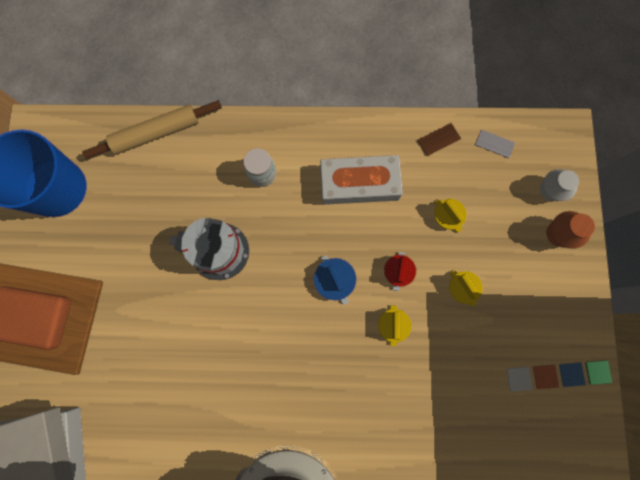

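View pics/scene0.png

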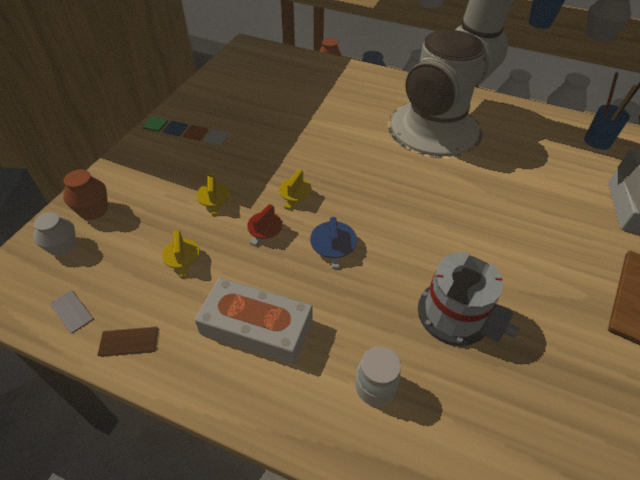

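Candidates in the top view are the red cap at (400,270), yellow look-alikes at (451,214), (466,287) and (395,325), and the bigger blue cap at (335,279). I choose the red one at (400,270). The barrel is at (212,243) and the mould at (361,178).

```bash
python3 - <<'E'
import cv2,numpy as np
t=cv2.imread("pics/top0.png");s=cv2.imread("pics/scene0.png")
c=lambda im,x,y,r=40:cv2.resize(im[y-r:y+r,x-r:x+r],(400,300) if 0 else (300,300),interpolation=cv2.INTER_CUBIC)
cv2.imwrite("pics/crop.png",np.vstack([np.hstack([c(t,400,270,30),c(t,212,245,45)]),np.hstack([c(s,265,224,30),c(s,465,295,50)])]))
E
```

```text
(no output)
```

View pics/crop.png

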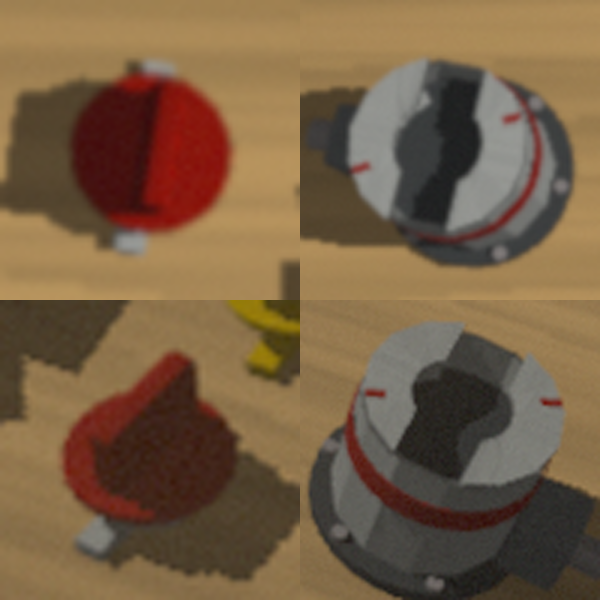

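The crop confirms the red cap, with lugs at top px (401.4,253.6) and (396,288.4). The barrel's slots run from (214,220) to (203,269), and its red marks are at about (185,250) and (231,235).

```bash
cat > h.py <<'E'
import cv2,numpy as np
from scipy.spatial.transform import Rotation as R
from workcell import bot,camera,camera_model
def wpose(o):
    T=np.eye(4);T[:3,:3]=R.from_euler('xyz',o['tcp_rot'],degrees=True).as_matrix();T[:3,3]=o['ee_pos'];return T
def ray(p,K,T,z):
    d=T[:3,:3]@np.linalg.solve(K,[p[0],p[1],1.]);return T[:3,3]+d*(z-T[2,3])/d[2]
def cast(n,p,z):
    m=camera_model(n);return ray(p,np.array(m['K']),np.array(m['pose']),z)
def red(im):
    h=cv2.cvtColor(im,cv2.COLOR_BGR2HSV);return (((h[...,0]<6)|(h[...,0]>173))&(h[...,1]>150)&(h[...,2]>50)).astype(np.uint8)
def ang(a,b): d=b-a;return np.degrees(np.arctan2(d[1],d[0]))
E
python3 - <<'E'
from h import *
np.set_printoptions(precision=4,suppress=True)
t=cv2.imread("pics/top0.png");s=cv2.imread("pics/scene0.png")
for n,im in(("top",t),("scene",s)):
    k,l,st,c=cv2.connectedComponentsWithStats(red(im))
    for i in range(1,k):
        if st[i,4]>3: print(n,c[i],st[i],'z.026',cast(n,c[i],.026)[:2],'z.12',cast(n,c[i],.12)[:2])
m=red(t);k,l,st,c=cv2.connectedComponentsWithStats(m);i=l[275,405]
cn=max(cv2.findContours((l==i).astype(np.uint8),0,1)[0],key=len);print('ell',e:=cv2.fitEllipse(cn),cast("top",e[0],.026))
a,b=cast("top",(401.4,253.6),.008),cast("top",(396,288.4),.008);print('lugs',a,b,(a+b)/2,ang(b,a))
a,b=[cast("top",(167+(x-300)/3.333,200+y/3.333),.12) for x,y in((457,66),(419,230))];print('slot',(a+b)/2,ang(b,a),np.linalg.norm(a-b))
a,b=[cast("top",(167+(x-300)/3.333,200+y/3.333),.12) for x,y in((360,168),(513,118))];print('marksT',(a+b)/2,ang(b,a),np.linalg.norm(a-b))
a,b=[cast("scene",(415+(x-300)/3,245+(y-300)/3),.12) for x,y in((375,394),(551,403))];print('marksS',(a+b)/2,ang(b,a),np.linalg.norm(a-b))
E
```

```text
top [237.  250.5] [237 249   1   4   4] z.026 [0.5644 0.1324] z.12 [0.5495 0.1132]
top [230.8947 261.7368] [224 254  13  15  19] z.026 [0.5374 0.1454] z.12 [0.5249 0.1251]
top [399.5678 270.2547] [385 255  31  31 738] z.026 [ 0.5236 -0.251 ] z.12 [ 0.5124 -0.2351]
scene [257.2429 221.6   ] [248 205  25  33 210] z.026 [ 0.5244 -0.2692] z.12 [ 0.5964 -0.2218]
scene [439.2857 275.8571] [437 275   6   2   7] z.026 [0.5098 0.1309] z.12 [0.5836 0.1289]
scene [498.1429 278.8571] [496 278   6   2   7] z.026 [0.4705 0.2409] z.12 [0.5492 0.2253]
scene [448.7768 308.03  ] [430 283  50  38 233] z.026 [0.5762 0.1651] z.12 [0.6418 0.1588]
scene [487.7273 313.0909] [486 310   6   6  11] z.026 [0.5582 0.2354] z.12 [0.626  0.2204]
scene [482.2 315.8] [481 314   4   5  10] z.026 [0.5682 0.2268] z.12 [0.6348 0.2129]
ell ((399.5743713378906, 270.241943359375), (29.482797622680664, 30.098318099975586), 146.4759063720703) [ 0.5237 -0.251   0.026 ]
lugs [ 0.5659 -0.2591  0.008 ] [ 0.4826 -0.245   0.008 ] [ 0.5243 -0.252   0.008 ] -9.652897619410785
slot [0.5624 0.1759 0.12  ] -9.337838035573434 0.109753581120975
marksT [0.5652 0.177  0.12  ] 109.4471976870629 0.10350175027555379
marksS [0.567  0.1783 0.12  ] -70.35974891813646 0.10195989503378718
```

send_rows:
  targets: "-572 -656 50 -5 0;-572 -656 50 -5 0;-572 -656 50 -5 0;-572 -656 50 -5 0;-572 -656 50 -5 0;-572 -656 50 -5 0;-572 -656 50 -5 0;-572 -656 50 -5 0;-572 -656 50 -5 0;-572 -656 50 -5 0;-572 -656 50 -5 0;-572 -656 50 -5 0;-572 -656 50 -5 0;-572 -656 50 -5 0;-572 -656 50 -5 0;-572 -656 50 -5 0;-572 -656 50 -5 0;-572 -656 50 -5 0"
  newtons: 60

```text
time: 2.4
ee_pos: [0.5246, -0.2505, 0.1498]
tcp_rot: [-180.0, 0.1, 170.0]
wrist_force: [0.2, -0.4, 0.0]
opening: 0.0851
grasp_force: 0.0
```

```bash
python3 - <<'E'
from h import *
np.set_printoptions(precision=4,suppress=True)
o=bot.get_obs();im=camera("wrist");cv2.imwrite("pics/w1.png",im)
np.save("w1.npy",wpose(o));print(o['time'],o['ee_pos'],o['tcp_rot'],o['q'],o['wrist_force'])
m=camera_model("wrist");T=wpose(o)@np.array(m['T_tool_cam'])
k,l,st,c=cv2.connectedComponentsWithStats(red(im));i=1+st[1:,4].argmax()
cn=max(cv2.findContours((l==i).astype(np.uint8),0,1)[0],key=len);e=cv2.fitEllipse(cv2.convexHull(cn))
print(st[i],e,ray(e[0],np.array(m['K']),T,.026))
E
```

```text
2.4 [ 0.5246 -0.2505  0.1498] [-179.9837    0.0703  169.956 ] [-25.5316   8.4776   8.4601  89.9103   0.0031 -15.4876] [ 0.2196 -0.4266  0.0473]
[ 277  180   74   94 3862] ((319.6380310058594, 224.86302185058594), (83.50960540771484, 92.86250305175781), 173.2275390625) [ 0.5226 -0.254   0.026 ]
```

View pics/w1.png

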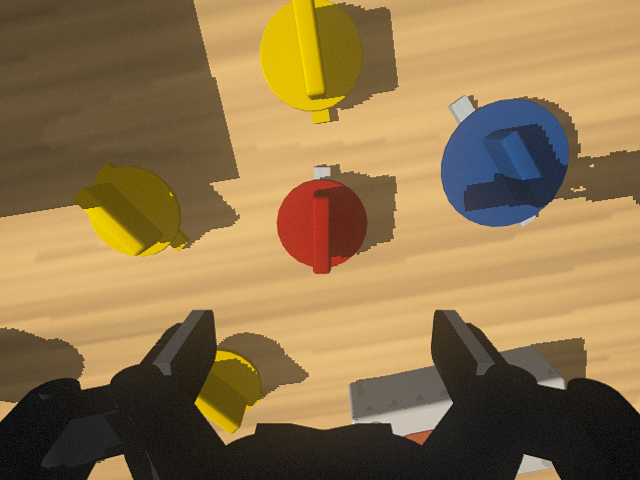

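The wrist view shows the red cap's disc centred at (322,224), with its handle vertical in the image, so it lines up with tool x. The lug is at (322,172). The fingers have clear room either side of the handle.

send_rows:
  targets: "1 -2 50 0 0;1 -2 80 0 0;1 -2 100 0 0;1 -2 110 0 0;1 -2 118 0 0;1 -2 118 0 0;1 -2 118 0 255;1 -2 118 0 255;1 -2 118 0 255;1 -2 118 0 255;1 -2 118 0 255;1 -2 118 0 255;1 -2 118 0 255;1 -2 118 0 255"
  newtons: 80

```text
time: 4.2
ee_pos: [0.5232, -0.2533, 0.0309]
tcp_rot: [180.0, -0.0, 169.9]
wrist_force: [-0.5, -0.0, 0.4]
opening: 0.0
grasp_force: 0.0
```

The fingers shut with nothing between them, so I'm looking again.

```bash
python3 - <<'E'
from h import *
o=bot.get_obs();print(o['opening'],o['grasp_force'],o['ee_pos'],o['wrist_force'])
cv2.imwrite("pics/s2.png",np.hstack([cv2.resize(camera("scene")[150:300,190:340],(400,400)),cv2.resize(camera("wrist"),(400,300)).copy() if 0 else cv2.resize(camera("wrist")[150:470,160:480],(400,400))]))
E
```

```text
7.554697666189095e-06 0.0 [ 0.5232253  -0.25326915  0.03086502] [-0.49879437 -0.04712464  0.35258172]
```

View pics/s2.png

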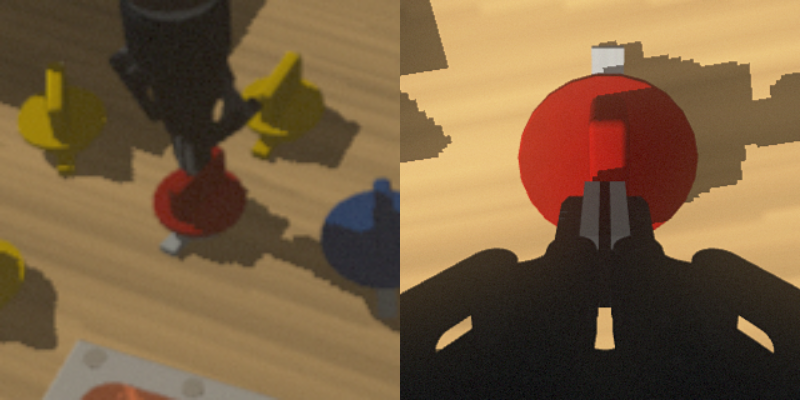

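```bash
python3 - <<'E'
from h import *
np.set_printoptions(precision=1,suppress=True)
m=camera_model("scene");K=np.array(m['K']);P=np.array(m['pose'])
def pr(p,K=K,P=P):
    c=P[:3,:3].T@(np.array(p)-P[:3,3]);u=K@c;return u[:2]/u[2]
o=bot.get_obs();im=camera("scene");w=camera("wrist");pw=wpose(o)
mw=camera_model("wrist");Kw=np.array(mw['K']);Pw=pw@np.array(mw['T_tool_cam'])
im2=cv2.resize(im[170:270,210:310],(400,400),interpolation=2);w2=w[100:500,120:520].copy();w2=cv2.copyMakeBorder(w2,0,400-w2.shape[0],0,0,0)
a=np.radians(-10);u=np.array([np.cos(a),np.sin(a),0]);v=np.array([-u[1],u[0],0]);c0=np.array([.523,-.2525,0])
pts=[(c0+u*sx*.03+v*sy*.007+[0,0,z],(255,255,0)) for sx in(1,-1) for sy in(1,-1) for z in(.026,.062)]+[(o['ee_pos'],(0,255,0))]+[(c0+(u*np.cos(t)+v*np.sin(t))*.038+[0,0,.026],(255,0,255)) for t in np.arange(0,6.28,.4)]
for p,c in pts:
    q=pr(p);cv2.circle(im2,tuple(int(x) for x in (q-[210,170])*4),3,c,-1)
    q=pr(p,Kw,Pw);cv2.circle(w2,tuple(int(x) for x in q-[120,100]),2,c,-1)
cv2.imwrite("pics/s3.png",np.hstack([im2,w2]))
E
```

```text
(no output)
```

View pics/s3.png

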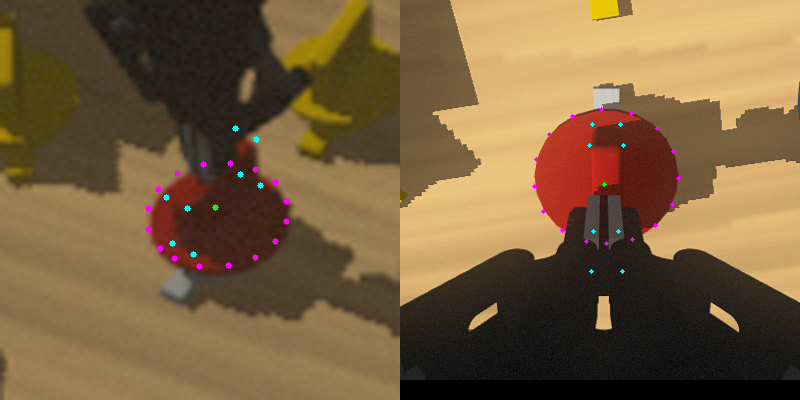

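```bash
python3 - <<'E'
from h import *
im=camera("scene")[180:250,225:295];w=camera("wrist")[230:350,260:380]
g=lambda x:cv2.resize((255*(x/255.)**.5).astype(np.uint8),(400,400),interpolation=cv2.INTER_CUBIC)
cv2.imwrite("pics/s4.png",np.hstack([g(im),g(w)]))
o=bot.get_obs();print(o['opening'],o['grasp_force'])
E
```

```text
4.322691857367985e-05 0.0
```

View pics/s4.png

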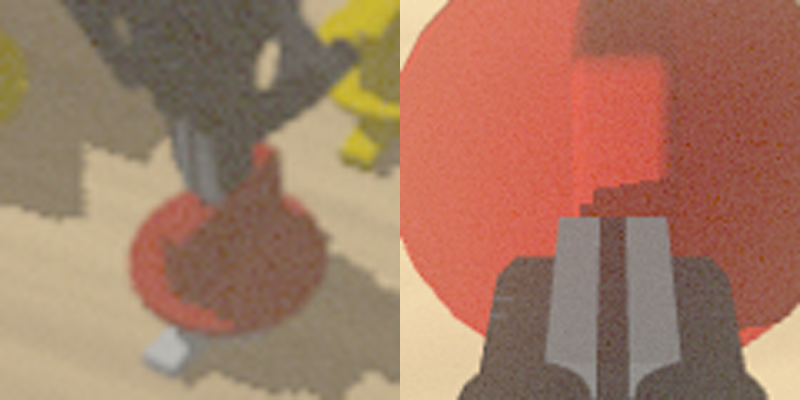

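Both views show the shut fingertips resting just above the handle's top, about 35 mm short of the reported TCP. I'll open, go 25 mm lower and close again.

send_rows:
  targets: "0 0 0 0 0;0 0 0 0 0;0 0 0 0 0;0 0 0 0 0;0 0 0 0 0;0 0 10 0 0;0 0 18 0 0;0 0 25 0 0;0 0 25 0 0;0 0 25 0 0"

```text
time: 5.75
ee_pos: [0.5233, -0.2533, 0.006]
tcp_rot: [-180.0, 0.0, 169.9]
wrist_force: [-0.1, 0.2, 0.2]
opening: 0.0857
grasp_force: 0.0
```

send_rows:
  targets: "0 0 0 0 255;0 0 0 0 255;0 0 0 0 255;0 0 0 0 255;0 0 0 0 255;0 0 0 0 255;0 0 0 0 255;0 0 0 0 255"
  newtons: 80

```text
time: 6.75
ee_pos: [0.5233, -0.2532, 0.0059]
tcp_rot: [180.0, 0.0, 169.9]
wrist_force: [-0.5, 1.3, 1.3]
opening: 0.0121
grasp_force: 81.3
```

Gripped: the opening is 12 mm at 81 N. Next I'll lift and carry it above the barrel.

send_rows:
  targets: "0 0 -30 0 255;0 0 -70 0 255;0 0 -120 0 255;0 0 -165 0 255;0 0 -184 0 255;4 40 -184 0 255;8 90 -184 0 255;12 140 -184 0 255;16 190 -184 0 255;20 240 -184 0 255;24 290 -184 0 255;28 340 -184 0 255;31 385 -184 0 255;33 415 -184 0 255;33 431 -184 0 255;33 431 -184 0 255;33 431 -184 0 255"

```text
time: 8.88
ee_pos: [0.5664, 0.1758, 0.1898]
tcp_rot: [-180.0, -0.0, 169.8]
wrist_force: [0.6, -0.4, -2.3]
opening: 0.0126
grasp_force: 80.8
```

```bash
python3 - <<'E'
from h import *
o=bot.get_obs();print(o['time'],o['ee_pos'],o['tcp_rot'],o['wrist_force'],o['opening'],o['q'])
cv2.imwrite("pics/p5.png",np.hstack([cv2.resize(camera("scene")[190:390,380:580],(400,400)),cv2.resize(camera("wrist"),(400,300)).copy() if 0 else camera("wrist")[60:460,120:520]]))
E
```

```text
8.875 [0.56644407 0.17579801 0.1898076 ] [-1.79971609e+02 -1.04999826e-02  1.69840950e+02] [ 0.55654893 -0.39902876 -2.29694285] 0.012562125678423233 [ 1.72528239e+01  1.08738210e+01  1.56253282e+01  9.47738992e+01
 -2.03695264e-02  2.74118756e+01]
```

View pics/p5.png

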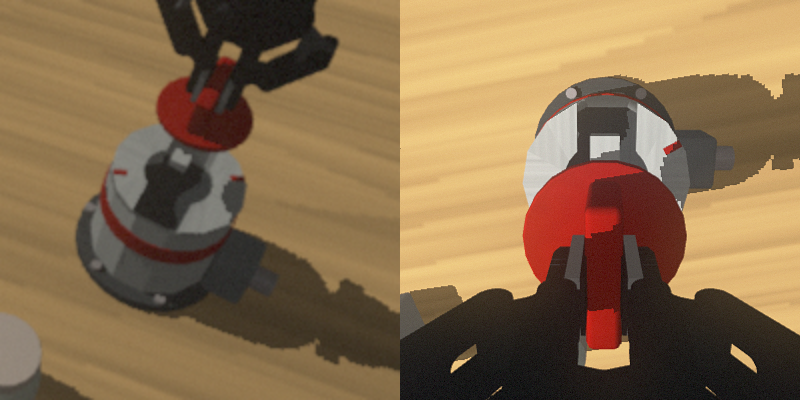

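The cap hangs upright over the barrel. In the wrist view its lug at (605,148) is centred in the slot (columns 577–635). Lowering.

send_rows:
  targets: "0 1 30 0 255;0 1 50 0 255;0 1 60 0 255;0 1 68 0 255;0 1 75 0 255;0 1 80 0 255;0 1 83 0 255;0 1 84 0 255;0 1 84 0 255;0 1 84 0 255"

```text
time: 10.22
ee_pos: [0.5667, 0.1778, 0.1061]
tcp_rot: [180.0, 0.0, 169.9]
wrist_force: [-1.3, 0.2, -1.3]
opening: 0.0121
grasp_force: 80.9
```

send_rows:
  targets: "0 0 1 0 255;0 0 1 0 255;0 0 1 0 255"

```text
time: 10.6
ee_pos: [0.5668, 0.178, 0.1059]
tcp_rot: [180.0, 0.1, 169.9]
wrist_force: [-2.4, -0.0, 4.9]
opening: 0.0123
grasp_force: 81.9
```

The disc is seated on the rim. Now the clockwise turn.

send_rows:
  targets: "0 0 0 5 255;0 0 0 11 255;0 0 0 17 255;0 0 0 23 255;0 0 0 29 255;0 0 0 35 255;0 0 0 41 255;0 0 0 47 255;0 0 0 53 255;0 0 0 58 255;0 0 0 61 255;0 0 0 61 255;0 0 0 61 255"

```text
time: 12.22
ee_pos: [0.5674, 0.1775, 0.1059]
tcp_rot: [179.9, 0.1, 108.9]
wrist_force: [0.4, -1.9, 6.0]
opening: 0.0124
grasp_force: 82.1
```

Turned 61°. I'll release, then rise clear in a separate call.

send_rows:
  targets: "0 0 0 0 150;0 0 0 0 100;0 0 0 0 0;0 0 0 0 0;0 0 0 0 0;0 0 0 0 0;0 0 0 0 0;0 0 -20 0 0;0 0 -50 0 0;0 0 -100 0 0;0 0 -120 0 0;0 0 -120 0 0;0 0 -120 0 0"

```text
time: 13.85
ee_pos: [0.5664, 0.1777, 0.2235]
tcp_rot: [-179.9, -0.0, 108.9]
wrist_force: [0.2, 0.2, -1.0]
opening: 0.0857
grasp_force: 0.0
```

```bash
python3 - <<'E'
from h import *
o=bot.get_obs();print(o['time'],o['ee_pos'],o['wrist_force'],o['opening'])
t=camera("top")
cv2.imwrite("pics/f6.png",np.hstack([cv2.resize(camera("scene")[190:390,380:580],(400,400)),cv2.resize(camera("wrist")[60:460,120:520],(400,400))]))
t0=cv2.imread("pics/top0.png")
for n,(x0,x1,y0,y1) in dict(blue=(300,370,245,315),mould=(310,412,145,212)).items():
    print(n,np.abs(t[y0:y1,x0:x1].astype(int)-t0[y0:y1,x0:x1]).mean())
E
```

```text
13.85 [0.56637849 0.1777195  0.22347043] [ 0.16811166  0.19438599 -0.98608475] 0.08567719088600433
blue 0.8436054421768707
mould 0.6658374792703151
```

View pics/f6.png

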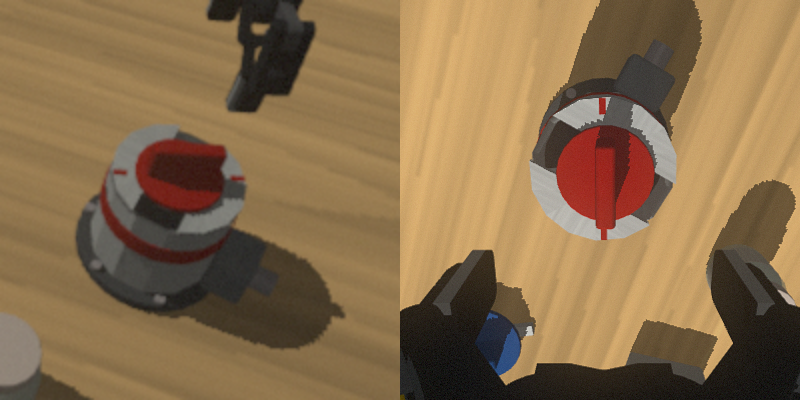

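The cap lies flat on the rim, with its handle in line with the red marks at (602,105) and (604,233). The blue cap and the mould haven't moved, and the gripper is clear.

```bash
python3 -c "
from workcell import ticket
print(ticket.job_done())"
```

```text
the job is handed in; nothing more can be done
None
```

The red cap is seated in the barrel, turned about 61° clockwise so its handle lines up with the red marks, and released; the blue cap and mould were not moved, and the job was handed in about 14 s into the 48 s limit (no verdict was returned).

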